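# Take the round-headed carriage off the T-slot bench

## Robot

A 6-joint arm with a two-finger parallel gripper is mounted at the origin on the work surface. World frame = base frame: x ahead of the robot, y to its left, z up, the work surface at z = 0. Lengths are in m, angles in rad, forces in N, time in s.
With the tool pointing down it reaches from about 0.425 to 0.95 m from the base axis. Payload 3.5 kg.
Tool frame: the origin (TCP) lies midway between the tips of the shut fingers; the grasp point (between the pads) lies grasp_offset behind it (grasp_offset is the distance from the TCP to the grasp point, in m); z points along the fingers, y is the direction in which the jaws open and shut (so a half turn about z gives the same grasp; the last joint's range is limited). The gripper opens to 85 mm and grips with 20 to 120 N. Pads are 22 mm wide; open, the fingers measure 114 mm over their backs; the gripper's body (76 mm by 85 mm) begins 54 mm behind the grasp point. The pads swing forward as they close: fully open they stand 13 mm farther back than shut.
Start: joints at [-1.426, 0.286, 1.577, -0, 1.279, -0.15], TCP at [0.196, -0.646, 0.231] pointing down, gripper open.
Joint ranges: [-2.77, 2.77], [-0.9, 2.22], [0.21, 2.48], [-1.53, 4.67], [0.24, 2.81], [-2.84, 2.84]. Speed limits (rad/s): [2.79, 2.79, 3.14, 3.14, 3.14, 3.14].

## Interface

Orientations are given as a unit quaternion [x, y, z, w].
In Python, from plant import * gives the robot as it stands.
- The arm moves only by the tool jog_arm, never from a script. Its argument "targets" is text: rows parted by semicolons, each of 7 numbers parted by spaces: the shift along the world's x, y, z in mm, then the turn, a rotation vector about the world's x, y, z in degrees, then the gripper's target within -1 to 1 (fully open at 1, half-way at 0, shut at -1). A call has 1 to 10 rows; each row shifts and turns the pose as measured when the row begins; what a row does not reach is not made up. A row lasts 1/12 s, in which the tool goes at most 41.7 mm and 7.16 degrees, less where a joint would pass 70% of its speed; a pose out of reach is approached as far as the arm can. A call with a gripper value outside its range is refused whole. The fingers move at their own pace and stop on an object; "force" is the grip in N (left out, the last holds). Time passes only in rows, so rows that do not move let the fingers close. It gives the time, the measured TCP pose, the force and the opening at its end, in the units of the state.
- get_state(): the state, without advancing time (a new reading comes with each control period).
- read_camera(name): name is "scene" or "side" or "wrist"; returns a dict with "pixels" (400x640x3 uint8, blue, green, red), "mtx" (3x3 intrinsics, pixels), "dist_coeffs" ([k1, k2, p1, p2, k3] as OpenCV has them; the pictures are not rectified), "world_from_camera" (4x4, takes a point from camera to world coordinates). Camera axes: x right, y up, looking along -z (the intrinsics and any distortion apply to the point x, -y, -z); pixel columns grow to the right and rows downward; lengths in m; the calibration is good to about 2 mm. A picture is of the moment at which its call begins. There is no depth.
- sign_off(): hands the job in, once; it reports no verdict.
Trained networks look in a picture, given as the dict that the camera call returned (one of the last four; its "shot" number tells which), for a name from the list of things; names that differ only in an ending like _2 or _b are one class to them, and where a whole thing is asked for, a point or a joint stands for the part that bears it (a point fixed in the world has none). Each returns a list of dicts, best first, with "p" (0 to 1); they miss things now and then, are a little off and sometimes report something else, mostly with a low value. They report only what shows in the picture. A call takes as long as a camera call. They do not tell look-alikes from the thing itself.
- spot_in(target, picture): "uv" ([column, row] in pixels, amid what is visible of it).
- silhouettes(target, picture): "mask" (400x640 bool, what is visible of it) and "uv" ([column, row] in pixels, amid what is visible of it).
- mark_of(target, picture): "uv" ([column, row] in pixels: a listed point, or the origin of a listed thing).
The state is a dict: "time": time; "qpos": joint angles; "dq": joint speeds; "joint_efforts": joint torques, N m; "eef_pos": TCP position; "tcp_rot": TCP orientation; "contact_force": force on the tool from outside, world axes, zero at the start; "wrist_torque": the same for the moment, N m; "opening": opening from 0.0 (shut) to 1.0 (fully open).
Only numpy, scipy, OpenCV 4.12 (cv2) and the standard library are available. Lean on these libraries where they do the work, as an engineer would, in place of code of your own. Each camera call takes 0.05 s, during which the arm holds its last target.

## Task

On the aluminium T-slot bench, tip the flip stop of the slot that holds the round-headed carriage upright, slide that carriage along its slot to the open end and lift it out there. Stand it upright on the black rubber pad, setting it down gently. Leave the other two carriages and their flip stops as they are.

Things in the scene. Friction and masses are not known exactly. Their poses are not given: they have to be found in the camera images.
- bench: Fixed aluminium T-slot bench, 240 mm (x) by 280 (y, from -150, closed rear end, to +130, open end), top 28 mm up. Origin on its underside; x across the slots, y along them, z up. Three slots along y at x = -70 (near), 0 (mid), +70 mm (far), each a channel 40 mm wide, floor 10 mm up, each with a flip stop near its open end.
- open_mid (a point): Point on the floor of the mid slot (bench x = 0, y = +85, z = 10 mm), in its open part. From y = -150 to +40 each channel is covered by lips (20.5 to 28 mm up) with an 18 mm gap between; from +40 to +130 it is uncovered (walls to 20.5 mm up, all three slots alike), so a carriage whose centre is past y = +77 lifts straight out; stop by +100.
- round_head (a point): Centre of the black head, an upright cylinder 32 mm in diameter and 36 high, of the round-headed carriage (the one to take out, about 0.4 kg). It lies 66 mm above the underside of the carriage's foot, so 76 mm above the work surface in the slot. The head spans 48 to 84 mm above that underside.
- round_block (a point): Centre of the aluminium block under that round head: 40 wide x 60 long (along the slot) x 28 mm high, 34 mm above the foot's underside. Below it a 14 mm neck and a T-foot 36 wide x 70 long x 8 mm, held under the lips with 2 mm play each way. y along the slot. Push low on the rear (-y) face, 40 to 55 mm above the work surface (the head starts 14 mm ahead of that face); pushed high up it may bind.
- square_head (a point): Centre of the head of the square-headed carriage, which stays in its slot. Same foot and block as the round-headed one; the head is a black block 32 x 32 x 36 mm high, its centre 66 mm above the foot's underside.
- plate_head (a point): Centre of the head of the plate-headed carriage, which stays in its slot. Same foot and block; the head is a black upright plate 32 wide x 10 thick (along the slot) x 36 mm high, its centre 66 mm above the foot's underside.
- stop_near (a joint): Flip stop of the near slot, rad. 0: shut, leaning 57 degrees from upright to the bench's +x, ball over the slot, blocking the carriage. 1.0: open, upright against its end stop, carriage passes. Stiff by friction (1 to 2 N sideways at the ball); stays where left. Pushing the ball towards the bench's -x opens it.
- stop_mid (a joint): Flip stop of the mid slot, rad. 0: shut, leaning 57 degrees from upright to the bench's +x, ball over the slot, blocking the carriage. 1.0: open, upright against its end stop, carriage passes. Stiff by friction (1 to 2 N sideways at the ball); stays where left. Pushing the ball towards the bench's -x opens it.
- stop_far (a joint): Flip stop of the far slot, rad. 0: shut, leaning 57 degrees from upright to the bench's +x, ball over the slot, blocking the carriage. 1.0: open, upright against its end stop, carriage passes. Stiff by friction (1 to 2 N sideways at the ball); stays where left. Pushing the ball towards the bench's -x opens it.
- knob_near (a point): Centre of the 15 mm black ball ending the near slot's flip stop: a 9 mm steel bar, 45 mm from pivot to ball centre, turning about the bench's y axis. Pivot in the bench frame: x = -105, y = +25, z = 36 mm (35 mm to the -x side of the slot), between lugs 14 mm wide and 44 mm high.
- knob_mid (a point): Centre of the 15 mm black ball ending the mid slot's flip stop: a 9 mm steel bar, 45 mm from pivot to ball centre, turning about the bench's y axis. Pivot in the bench frame: x = -35, y = +25, z = 36 mm (35 mm to the -x side of the slot), between lugs 14 mm wide and 44 mm high.
- knob_far (a point): Centre of the 15 mm black ball ending the far slot's flip stop: a 9 mm steel bar, 45 mm from pivot to ball centre, turning about the bench's y axis. Pivot in the bench frame: x = 35, y = +25, z = 36 mm (35 mm to the -x side of the slot), between lugs 14 mm wide and 44 mm high.
- pad: Fixed black rubber pad, 140 (x) x 120 (y) x 4 mm thick, flat on the work surface beside the open end of the bench. Origin at the centre of its underside, z up.
There are look-alikes about, which are no part of the job. Leave any turquoise look-alike of the part that bears round_head alone.

How it is judged:
On the way, in this order (a step that is already met when the one before it is completed fails the run):
1. the flip stop of the round-headed carriage's slot is tipped up (past 0.6 rad) (((value of joint stop_near above 0.6 rad and not (x of square_head in the frame of bench between -0.1 and -0.04 m or x of plate_head in the frame of bench between -0.1 and -0.04 m)) or (value of joint stop_mid above 0.6 rad and not (x of square_head in the frame of bench between -0.03 and 0.03 m or x of plate_head in the frame of bench between -0.03 and 0.03 m)) or (value of joint stop_far above 0.6 rad and not (x of square_head in the frame of bench between 0.04 and 0.1 m or x of plate_head in the frame of bench between 0.04 and 0.1 m)))), for 0.1 s.
2. the round-headed carriage, still down in its channel, has been slid to the uncovered end (centre past y = +70 mm of the bench) (y of round_head in the frame of bench between 0.07 and 0.14 m and z of round_head in the frame of bench below 0.083 m), for 0.1 s.
At the end, for the whole second after the job is handed in: The round-headed carriage stands upright on its foot (within 0.1 rad) on the rubber pad, its centre within 60 mm (pad x) and 50 mm (pad y) of the pad's centre; the other two carriages are within 15 mm of where they began and their flip stops still shut (below 0.2 rad) (x of round_head in the frame of pad between -0.06 and 0.06 m and y of round_head in the frame of pad between -0.05 and 0.05 m and z of round_head in the frame of pad between 0.065 and 0.074 m and angle between round_head's own z axis and vertical below 0.1 rad and distance of each of square_head, plate_head from where it was at the start of the episode below 0.015 m and (not (x of square_head in the frame of bench between -0.1 and -0.04 m or x of plate_head in the frame of bench between -0.1 and -0.04 m) or value of joint stop_near below 0.2 rad) and (not (x of square_head in the frame of bench between -0.03 and 0.03 m or x of plate_head in the frame of bench between -0.03 and 0.03 m) or value of joint stop_mid below 0.2 rad) and (not (x of square_head in the frame of bench between 0.04 and 0.1 m or x of plate_head in the frame of bench between 0.04 and 0.1 m) or value of joint stop_far below 0.2 rad)); the robot touches nothing.
It fails at once if another carriage is moved more than 15 mm (distance of any of square_head, plate_head from where it was at the start of the episode above 0.015 m).
It fails at once if the flip stop of another carriage's slot is tipped past 0.2 rad (((x of square_head in the frame of bench between -0.1 and -0.04 m or x of plate_head in the frame of bench between -0.1 and -0.04 m) and value of joint stop_near above 0.2 rad) or ((x of square_head in the frame of bench between -0.03 and 0.03 m or x of plate_head in the frame of bench between -0.03 and 0.03 m) and value of joint stop_mid above 0.2 rad) or ((x of square_head in the frame of bench between 0.04 and 0.1 m or x of plate_head in the frame of bench between 0.04 and 0.1 m) and value of joint stop_far above 0.2 rad)).
It fails at once if the carriage is dropped: let go over the pad with its foot more than 12 mm above it (horizontal distance between round_head and pad below 0.09 m and z of round_head in the frame of pad above 0.082 m and contact force between round and the fingers below 0.1 N and linear speed of round above 0.2 m/s).
It fails at once if the carriage is rammed onto the pad (more than 60 N) (contact force between round and pad above 60 N).
It also fails if it takes over 64 s, if anything falls off the work surface, if the arm or the gripper's body presses on something with over 40 N, if the wrist force passes 120 N, or if a joint passes its speed limit or range.

## Working session

There is one attempt and no reset: what is moved stays moved. The work goes in short steps, Python scripts to look and compute and a tool call to move; the robot and the scene stay as the last step left them, time stands still between calls to the robot, and variables do not carry over. Pictures are saved under pics/ and viewed, and the job is handed in when it is done.

Besides the shell and the picture viewer there is one more tool, called after "Request:" by a JSON object that holds its "api" and its "payload", one argument or row to a line. jog_arm: Moves the arm, as the interface text tells. Its arguments: {"type":"object","properties":{"targets":{"type":"string"},"force":{"type":"number"}},"required":["targets"]}

```bash
ls; mkdir -p pics; cat > h.py <<'E'
from plant import *
import numpy as np, cv2
def grab(n,f):
    p=read_camera(n); cv2.imwrite('pics/'+f,p['pixels']); return p
def ray(p,uv):
    q=cv2.undistortPoints(np.array([[uv]],float),np.array(p['mtx']),np.array(p['dist_coeffs']))[0,0]
    T=np.array(p['world_from_camera']); d=T[:3,:3]@np.array([q[0],-q[1],-1]); return T[:3,3],d/np.linalg.norm(d)
def onz(p,uv,z):
    o,d=ray(p,uv); return o+d*(z-o[2])/d[2]
def proj(p,X):
    T=np.linalg.inv(np.array(p['world_from_camera'])); c=T[:3,:3]@np.array(X)+T[:3,3]
    c=np.array([c[0],-c[1],-c[2]]); r,_=cv2.projectPoints(c.reshape(1,3),np.zeros(3),np.zeros(3),np.array(p['mtx']),np.array(p['dist_coeffs'])); return r[0,0]
def tri(rs):
    A=np.zeros((3,3));b=np.zeros(3)
    for o,d in rs:
        M=np.eye(3)-np.outer(d,d);A+=M;b+=M@o
    X=np.linalg.solve(A,b); return X
E
python3 - <<'E'
from h import *
for n in ['scene','side','wrist']:
    p=grab(n,n+'0.png'); print(n,np.round(p['world_from_camera'],3).tolist())
    for t in ['bench','open_mid','round_head','round_block','square_head','plate_head','knob_near','knob_mid','knob_far','pad']:
        print(t,[(np.round(r['uv'],1).tolist(),round(float(r['p']),2)) for r in mark_of(t,p)[:4]])
s=get_state();print(s)
try: print(grasp_offset)
except Exception as e: print(e)
E
```

```text
pics
scene [[-0.799, -0.394, 0.454, 0.976], [0.6, -0.543, 0.587, 0.718], [0.016, 0.742, 0.671, 0.823], [0.0, 0.0, 0.0, 1.0]]
bench [([264.9, 195.6], 0.94)]
open_mid [([280.2, 214.1], 0.87)]
round_head [([216.2, 156.1], 0.81)]
round_block [([326.4, 156.0], 0.96), ([310.5, 126.6], 0.86), ([218.1, 167.7], 0.58), ([282.7, 213.3], 0.22)]
square_head [([266.6, 144.1], 0.62)]
plate_head [([246.3, 152.6], 0.61)]
knob_near [([261.0, 183.3], 0.52), ([264.0, 197.2], 0.25)]
knob_mid [([260.7, 185.0], 0.56)]
knob_far [([237.5, 192.2], 0.56)]
pad [([395.2, 283.3], 0.59), ([220.5, 168.6], 0.48)]
side [[-0.734, 0.377, -0.565, -0.047], [-0.679, -0.409, 0.61, 0.626], [-0.001, 0.831, 0.556, 0.621], [0.0, 0.0, 0.0, 1.0]]
bench [([343.6, 198.4], 0.85)]
open_mid [([315.7, 207.3], 0.82), ([238.0, 299.3], 0.74)]
round_head [([353.6, 148.2], 0.77), ([409.8, 206.6], 0.57)]
round_block [([406.3, 218.7], 0.7), ([392.9, 170.3], 0.64), ([349.4, 157.2], 0.61)]
square_head [([389.8, 172.2], 0.68)]
plate_head [([315.1, 207.1], 0.66), ([364.0, 155.8], 0.61)]
knob_near [([357.2, 193.0], 0.62)]
knob_mid [([333.1, 181.1
[... 303 characters left out ...]
r []
pad []
{'time': 1.65, 'qpos': array([-1.42599837e+00,  2.86279046e-01,  1.57670759e+00,  7.67601378e-06,
        1.27861729e+00, -1.50007720e-01]), 'dq': array([-0.00075397,  0.00222117,  0.0007135 , -0.0006811 ,  0.00024832,
       -0.00092147]), 'joint_efforts': array([-5.92744454e-04, -4.05949759e+01, -2.92930198e+01, -1.14299016e-04,
        5.24302013e-04,  6.38518188e-06]), 'eef_pos': array([ 0.19614593, -0.64585089,  0.23133474]), 'tcp_rot': array([ 9.89156020e-01,  1.46868540e-01,  3.69001168e-06, -5.62751402e-06]), 'contact_force': array([-0.0272943 , -0.22319921, -0.01786991]), 'wrist_torque': array([-0.01450732, -0.01189976,  0.02599392]), 'opening': 1.000366831184856}
0.0187
```

View pics/scene0.png

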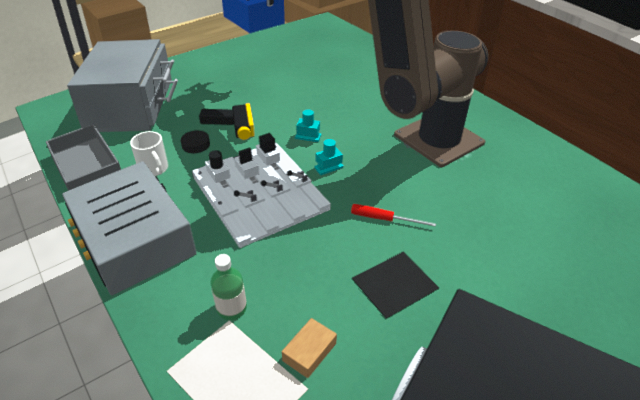

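View pics/side0.png

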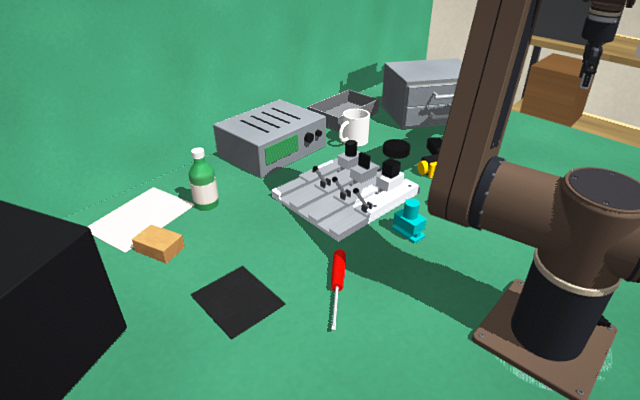

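```bash
python3 -c "
import cv2
a=cv2.imread('pics/scene0.png')[110:250,150:350];b=cv2.imread('pics/side0.png')[110:250,290:440]
cv2.imwrite('pics/s0c.png',cv2.resize(a,None,fx=4,fy=4,interpolation=2));cv2.imwrite('pics/d0c.png',cv2.resize(b,None,fx=4,fy=4,interpolation=2))"
```

```text
(no output)
```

View pics/s0c.png

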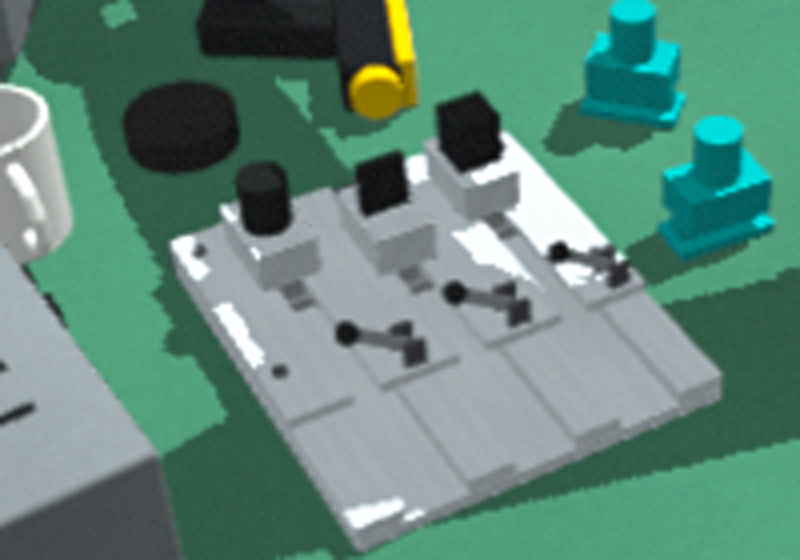

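View pics/d0c.png

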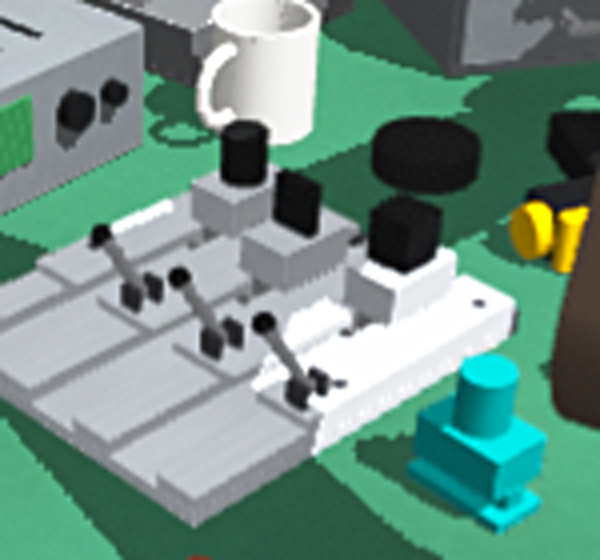

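The round-headed carriage is in the far slot: it is leftmost in the scene picture at about (216,157), with its knob at (237,193). In the side picture its knob is at (315,169). Next I fit the bench pose.

```bash
cat > fit.py <<'E'
from h import *
from scipy.optimize import least_squares
sc=read_camera('scene'); sd=read_camera('side')
c=lambda x,y,ox,oy:(x/4+ox-.4,y/4+oy-.4)
S=lambda x,y:c(x,y,150,110); D=lambda x,y:c(x,y,290,110)
obs=[(sc,S(347,333),(.0727,.025,.0605)),(sc,S(456,293),(.0027,.025,.0605)),(sc,S(558,252),(-.0673,.025,.0605)),
(sd,D(100,236),(.0727,.025,.0605)),(sd,D(180,277),(.0027,.025,.0605)),(sd,D(264,322),(-.0673,.025,.0605)),
(sc,S(172,240),(.12,-.15,.028)),(sc,S(720,377),(-.12,.13,.0205)),(sc,S(355,533),(.12,.13,.0205)),
(sd,D(515,298),(-.12,-.15,.028)),(sd,D(195,502),(-.12,.13,.0205))]
def B(v,X):
    cy,s=np.cos(v[2]),np.sin(v[2]);return np.array([v[0]+cy*X[0]-s*X[1],v[1]+s*X[0]+cy*X[1],X[2]])
def f(v): return np.concatenate([proj(p,B(v,X))-uv for p,uv,X in obs])
best=min((least_squares(f,[.5,-.2,y0],loss='soft_l1') for y0 in np.arange(-3,3,.7)),key=lambda r:r.cost)
v=best.x;print(v,np.degrees(v[2]));print(np.round(f(v).reshape(-1,2),1))
np.save('bench.npy',v)
# heads y; top centres clicked at bench z=.094
for nm,x,a,b in [('round',.07,S(263,200),D(244,153)),('plate',0,S(383,183),D(298,203)),('square',-.07,S(469,131),D(403,233))]:
    r=least_squares(lambda t:np.concatenate([proj(sc,B(v,(x,t[0],.076)))-a,proj(sd,B(v,(x,t[0],.076)))-b]),[-.1]);print(nm,r.x,np.round(r.fun,1),B(v,(x,r.x[0],.076)))
# pad
print('pad',onz(sc,(395.2,283.3),.002),onz(sd,(236.4,299.5),.002), mark_of('pad',sc)[0],mark_of('pad',sd)[0])
pc=[onz(sc,u,.004) for u in [(352,280),(390,317),(439,288),(402,253)]];print(np.round(pc,4),np.mean(pc,0))
pc=[onz(sd,u,.004) for u in [(191,299),(233,336),(285,301),(242,267)]];print(np.round(pc,4),np.mean(pc,0))
for nm,X in [('knobfar',(.0727,.025,.0605)),('open far',(.07,.085,.01))]: print(nm,B(v,X))
E
python3 fit.py
```

```text
[ 0.54169162 -0.08985232 -0.0868745 ] -4.977542374752078
[[-0.4  0.6]
 [-0.6  0.5]
 [-0.3  1. ]
 [ 0.7  0.3]
 [ 0.   0.9]
 [-0.   1.4]
 [-0.6  0.5]
 [ 0.5 -0.4]
 [-0.1 -1.1]
 [ 0.2  1. ]
 [ 0.2 -0.3]]
round [-0.09873533] [ 0.1 -0.   0.3  0.5] [ 0.60286084 -0.19428887  0.076     ]
plate [-0.07571339] [-0.1  0.2  0.3  0.4] [ 0.53512233 -0.16528018  0.076     ]
square [-0.09575272] [-0.2  0.5  0.6  0.6] [ 0.4636476  -0.17917037  0.076     ]
pad [0.4600803  0.30880474 0.002     ] [0.46218891 0.30843344 0.002     ] {'uv': [394.6, 281.4], 'p': 0.67} {'uv': [239.3, 298.3], 'p': 0.83}
[[0.5284 0.2493 0.004 ]
 [0.5267 0.3651 0.004 ]
 [0.3962 0.374  0.004 ]
 [0.3916 0.2571 0.004 ]] [0.4607038  0.31135158 0.004     ]
[[0.5238 0.3674 0.004 ]
 [0.3982 0.3665 0.004 ]
 [0.3914 0.25   0.004 ]
 [0.5223 0.246  0.004 ]] [0.45894139 0.30747234 0.004     ]
knobfar [ 0.61628659 -0.07125443  0.0605    ]
open far [ 0.61880269 -0.01124644  0.01      ]
```

```bash
python3 - <<'E'
from h import *
sc=read_camera('scene'); sd=read_camera('side'); v=np.load('bench.npy')
def inv(P): 
    d=P[:2]-v[:2];c,s=np.cos(v[2]),np.sin(v[2]);return np.round([c*d[0]+s*d[1],-s*d[0]+c*d[1],P[2]],3)
print('box bottom', [inv(onz(sd,u,0)) for u in [(264,172),(325,140)]], [inv(onz(sc,u,0)) for u in [(194,254),(110,286)]])
print('top tri',inv(tri([ray(sd,(262,146)),ray(sc,(104,262))])),inv(tri([ray(sd,(325,113)),ray(sc,(189,226))])))
def B(x,y,z): c,s=np.cos(v[2]),np.sin(v[2]);return np.round([v[0]+c*x-s*y,v[1]+s*x+c*y,z],4)
print(B(.105,.025,.055),B(.05,.025,.055),B(.07,-.155,.045),B(.07,.086,.06))
E
```

```text
box bottom [array([0.233, 0.072, 0.   ]), array([ 0.264, -0.185,  0.   ])] [array([0.214, 0.095, 0.   ]), array([0.402, 0.089, 0.   ])]
top tri [ 0.397 -0.03  -0.029] [ 0.179 -0.03   0.086]
[ 0.6485 -0.0741  0.055 ] [ 0.5937 -0.0693  0.055 ] [ 0.598  -0.2503  0.045 ] [ 0.6189 -0.0103  0.06  ]
```

```bash
python3 -c "
import cv2
a=cv2.imread('pics/scene0.png')[130:330,40:240]
cv2.imwrite('pics/box.png',cv2.resize(a,None,fx=3,fy=3))"
```

```text
(no output)
```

View pics/box.png

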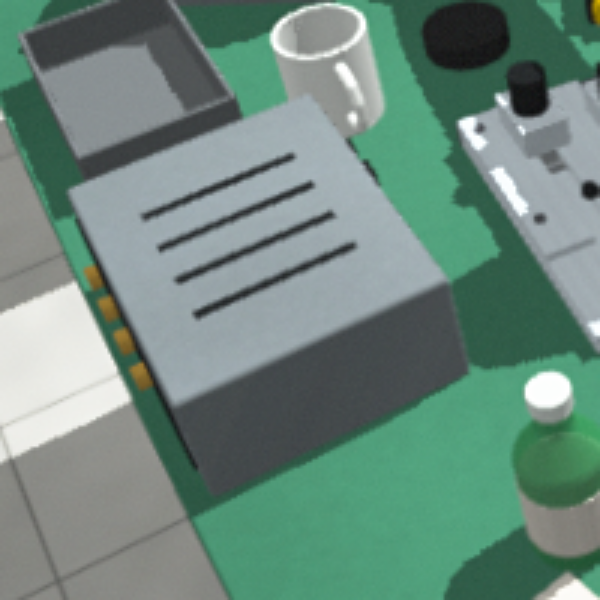

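Request:
{"api": "jog_arm", "payload": {
  "targets": "24 30 0 0 0 -2.2 -1;24 30 0 0 0 -2.2 -1;24 30 0 0 0 -2.2 -1;24 30 0 0 0 -2.2 -1;24 30 0 0 0 -2.2 -1;24 30 0 0 0 -2.2 -1;24 30 0 0 0 -2.2 -1;24 30 0 0 0 -2.2 -1;24 30 0 0 0 -2.2 -1;24 30 0 0 0 -2.2 -1",
  "force": 40
}}

```text
time: 2.78
eef_pos: [0.4376, -0.3385, 0.2317]
tcp_rot: [0.998, -0.061, 0.0, 0.002]
contact_force: [0.7, -0.7, -0.6]
opening: 0.001
```

Request:
{"api": "jog_arm", "payload": {
  "targets": "27 33 0 0 0 0 -1;27 33 0 0 0 0 -1;27 33 0 0 0 0 -1;27 33 -10 0 0 0 -1;27 33 -20 0 0 0 -1;27 33 -20 0 0 0 -1;24 30 -20 0 0 0 -1;15 20 -10 0 0 0 -1;5 6 -10 0 0 0 -1;0 0 0 0 0 0 -1"
}}

```text
time: 3.62
eef_pos: [0.638, -0.0865, 0.1505]
tcp_rot: [0.998, -0.058, 0.006, 0.005]
contact_force: [-1.4, -0.3, -0.8]
opening: -0.0
```

```bash
cat > st.py <<'E'
from h import *
from scipy.spatial.transform import Rotation as R
v=np.load('bench.npy');s=get_state();P=s['eef_pos'];d=P[:2]-v[:2];c,q=np.cos(v[2]),np.sin(v[2])
m=R.from_quat(s['tcp_rot']).as_matrix()
print('t',round(s['time'],2),'bench',np.round([1e3*(c*d[0]+q*d[1]),1e3*(-q*d[0]+c*d[1]),1e3*P[2]],1),'toolx deg',np.degrees(np.arctan2(m[1,0],m[0,0])).round(2),'tilt',np.round(m[:,2],3),'F',np.round(s['contact_force'],1),s['opening'])
E
python3 st.py
```

```text
t 3.62 bench [ 95.7  11.7 150.5] toolx deg -6.6 tilt [ 0.011 -0.011 -1.   ] F [-1.4 -0.3 -0.8] -0.0002148372938915788
```

Request:
{"api": "jog_arm", "payload": {
  "targets": "10 12 -20 0.6 0.6 1.6 -1;0 0 -20 0 0 0 -1;0 0 -20 0 0 0 -1;0 0 -20 0 0 0 -1;0 0 -12 0 0 0 -1;0 0 0 0 0 0 -1;0 0 0 0 0 0 -1"
}}

```text
time: 4.2
eef_pos: [0.6481, -0.0819, 0.0606]
tcp_rot: [0.999, -0.045, 0.003, 0.002]
contact_force: [-0.1, -0.4, -0.3]
opening: -0.003
```

```bash
python3 st.py; python3 -c "
from h import *
for n in ['scene','side']: grab(n,n+'1.png')
a=cv2.imread('pics/scene1.png')[130:260,150:350];b=cv2.imread('pics/side1.png')[110:250,270:440]
cv2.imwrite('pics/1.png',cv2.resize(np.hstack([a,np.zeros((130,0,3),'u1'),b[:130]]),None,fx=2.1,fy=2.1,interpolation=2))"
```

```text
t 4.2 bench [105.4  17.2  60.6] toolx deg -5.16 tilt [ 0.006 -0.005 -1.   ] F [-0.1 -0.4 -0.3] -0.003163156823320114
```

View pics/1.png

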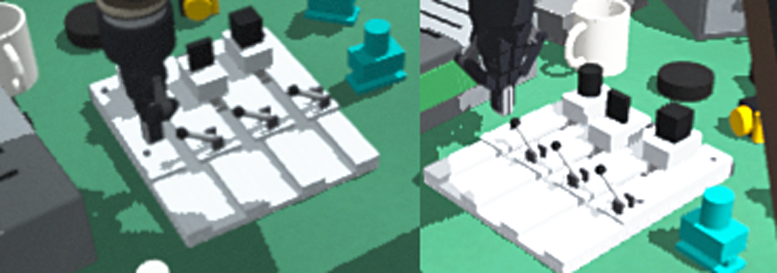

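Request:
{"api": "jog_arm", "payload": {
  "targets": "1 8 -4 0 0 0 -1;0 0 0 0 0 0 -1;-10 1 0 0 0 0 -1;-10 1 0 0 0 0 -1;-10 1 0 0 0 0 -1;-8 1 0 0 0 0 -1;-8 1 0 0 0 0 -1;0 0 0 0 0 0 -1"
}}

```text
time: 4.97
eef_pos: [0.623, -0.0713, 0.0778]
tcp_rot: [0.998, -0.045, 0.034, 0.007]
contact_force: [-0.3, -0.2, -1.4]
opening: -0.004
```

```bash
python3 st.py
```

```text
t 4.97 bench [79.4 25.6 77.8] toolx deg -5.15 tilt [ 0.068 -0.018 -0.998] F [-0.3 -0.2 -1.4] -0.004189905667897783
```

```bash
python3 -c "
from h import *
s=get_state();print(s['qpos'].round(3),s['dq'].round(3),s['joint_efforts'].round(2),s['eef_pos'])
for n in ['scene','side']: grab(n,n+'2.png')
a=cv2.imread('pics/scene2.png')[130:260,150:350];b=cv2.imread('pics/side2.png')[110:250,270:440]
cv2.imwrite('pics/2.png',cv2.resize(np.hstack([a,b[:130]]),None,fx=2.1,fy=2.1,interpolation=2))";python3 st.py
```

```text
[-0.276  0.314  1.846  0.002  0.912  1.384] [ 0.004 -0.014 -0.029  0.007 -0.026 -0.   ] [-1.100e-01 -3.817e+01 -2.575e+01  2.000e-02 -2.900e-01 -1.000e-02] [ 0.62303958 -0.07127204  0.077811  ]
t 5.07 bench [79.2 25.5 76.8] toolx deg -5.16 tilt [ 0.065 -0.017 -0.998] F [ 0.5 -0.5 -1. ] -0.0008567758329516642
```

View pics/2.png

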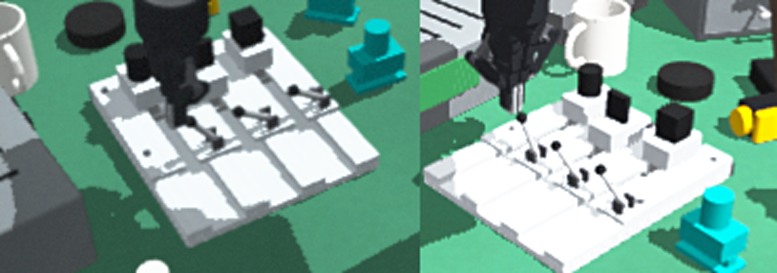

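Request:
{"api": "jog_arm", "payload": {
  "targets": "12 -1 0 1 3.7 0 -1;12 -1 0 0 0 0 -1;0 0 0 0 0 0 -1;0 0 0 0 0 0 -1"
}}

```text
time: 5.4
eef_pos: [0.6439, -0.0725, 0.0732]
tcp_rot: [0.999, -0.045, -0.005, -0.001]
contact_force: [0.3, -0.2, 0.0]
opening: -0.003
```

```bash
python3 st.py
```

```text
t 5.4 bench [100.3  26.1  73.2] toolx deg -5.14 tilt [-0.01   0.002 -1.   ] F [ 0.3 -0.2  0. ] -0.002758602384626381
```

Request:
{"api": "jog_arm", "payload": {
  "targets": "4 0 -10 0 -0.4 0 -1;0 0 -8 0 0 0 -1;0 0 0 0 0 0 -1;0 0 0 0 0 0 -1;0 0 0 0 0 0 -1"
}}

```text
time: 5.82
eef_pos: [0.6444, -0.0714, 0.0493]
tcp_rot: [0.999, -0.045, -0.004, -0.002]
contact_force: [-0.7, 0.2, -0.4]
opening: -0.004
```

```bash
python3 st.py
```

```text
t 5.82 bench [100.7  27.3  49.3] toolx deg -5.12 tilt [-0.009  0.004 -1.   ] F [-0.7  0.2 -0.4] -0.003583025690039629
```

Request:
{"api": "jog_arm", "payload": {
  "targets": "-5 0.4 0 0 0 0 -1;-5 0.4 0 0 0 0 -1;-5 0.4 0 0 0 0 -1;-5 0.4 0 0 0 0 -1"
}}

```text
time: 6.15
eef_pos: [0.6242, -0.0698, 0.0502]
tcp_rot: [0.999, -0.045, -0.002, -0.001]
contact_force: [7.0, 0.7, 4.4]
opening: 0.002
```

```bash
python3 st.py
```

```text
t 6.15 bench [80.5 27.1 50.2] toolx deg -5.12 tilt [-0.004  0.003 -1.   ] F [7.  0.7 4.4] 0.001996421617743021
```

Request:
{"api": "jog_arm", "payload": {
  "targets": "-5 0.4 0 0 0 0 -1;-5 0.4 0 0 0 0 -1;-5 0.4 0 0 0 0 -1;-5 0.4 0 0 0 0 -1"
}}

```text
time: 6.48
eef_pos: [0.6107, -0.0694, 0.0582]
tcp_rot: [0.999, -0.045, 0.01, 0.0]
contact_force: [2.6, 0.3, 2.6]
opening: 0.003
```

```bash
python3 st.py; python3 -c "
from h import *
for n in ['scene','side']: grab(n,n+'3.png')
a=cv2.imread('pics/scene3.png')[130:260,150:350];b=cv2.imread('pics/side3.png')[110:250,270:440]
cv2.imwrite('pics/3.png',cv2.resize(np.hstack([a,b[:130]]),None,fx=2.1,fy=2.1,interpolation=2))"
```

```text
t 6.48 bench [67.  26.4 58.2] toolx deg -5.17 tilt [ 0.019 -0.001 -1.   ] F [2.6 0.3 2.6] 0.003312961277033369
```

View pics/3.png

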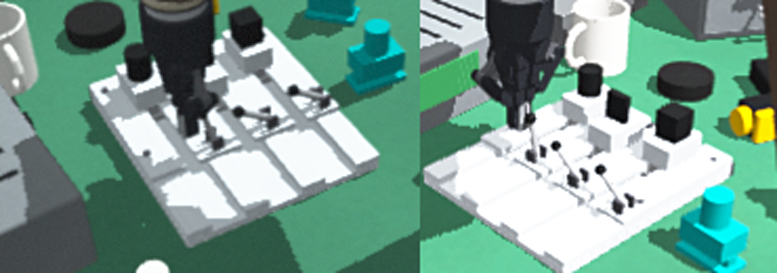

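Request:
{"api": "jog_arm", "payload": {
  "targets": "-6 0 -4 0 1 0 -1;-6 0 -3 0 0 0 -1;-6 0.4 -2 0 0 0 -1;0 0 0 0 0 0 -1"
}}

```text
time: 6.92
eef_pos: [0.5999, -0.0699, 0.0519]
tcp_rot: [0.999, -0.047, 0.013, 0.001]
contact_force: [1.0, -0.1, -1.1]
opening: 0.001
```

```bash
python3 st.py; python3 -c "
from h import *
for n in ['scene','side']: grab(n,n+'4.png')
a=cv2.imread('pics/scene4.png')[130:260,150:350];b=cv2.imread('pics/side4.png')[110:250,270:440]
cv2.imwrite('pics/4.png',cv2.resize(np.hstack([a,b[:130]]),None,fx=2.1,fy=2.1,interpolation=2))"
```

```text
t 6.92 bench [56.3 24.9 51.9] toolx deg -5.35 tilt [ 0.025 -0.004 -1.   ] F [ 1.  -0.1 -1.1] 0.0009802484803790286
```

View pics/4.png

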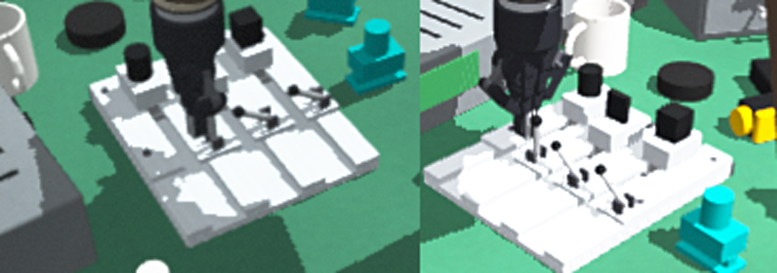

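Request:
{"api": "jog_arm", "payload": {
  "targets": "-5 0 0 0 1.4 0 -1;-5 0 0 0 0 0 -1;-4 0 0 0 0 0 -1;0 0 0 0 0 0 -1"
}}

```text
time: 7.35
eef_pos: [0.6005, -0.07, 0.052]
tcp_rot: [0.999, -0.05, 0.023, 0.002]
contact_force: [1.2, -0.3, 1.6]
opening: -0.003
```

```bash
python3 st.py
```

```text
t 7.35 bench [56.8 24.8 52. ] toolx deg -5.68 tilt [ 0.045 -0.006 -0.999] F [ 1.2 -0.3  1.6] -0.00281537190208532
```

Request:
{"api": "jog_arm", "payload": {
  "targets": "12 -1 0 0 2.6 0 -1;12 -1 0 0 0 0 -1;10 -1 20 0 0 0 -1;0 0 30 0 0 0 -1;0 -5 30 0 0 0 -1;0 -30 20 0 0 0 -1;0 -35 0 0 0 0 -1;0 -35 0 0 0 0 -1;0 0 0 0 0 0 -1"
}}

```text
time: 8.1
eef_pos: [0.6173, -0.1753, 0.1369]
tcp_rot: [0.999, -0.045, -0.026, -0.002]
contact_force: [-0.1, 0.4, 0.3]
opening: -0.004
```

```bash
python3 st.py; python3 -c "
from h import *
for n in ['scene','side']: grab(n,n+'5.png')
a=cv2.imread('pics/scene5.png')[130:260,150:350];b=cv2.imread('pics/side5.png')[110:250,270:440]
cv2.imwrite('pics/5.png',cv2.resize(np.hstack([a,b[:130]]),None,fx=2.1,fy=2.1,interpolation=2))"
```

```text
t 8.1 bench [ 82.8 -78.6 136.9] toolx deg -5.18 tilt [-0.051  0.006 -0.999] F [-0.1  0.4  0.3] -0.0038717570341146785
```

View pics/5.png

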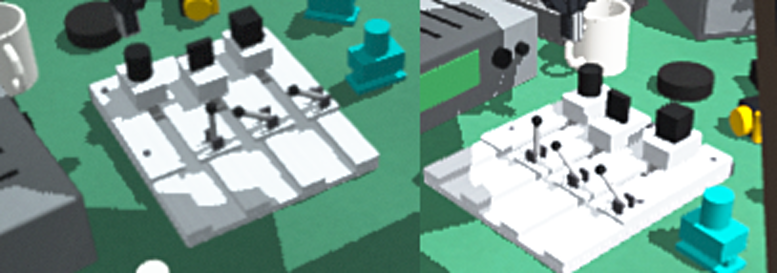

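```bash
python3 - <<'E'
from h import *
sc=read_camera('scene'); sd=read_camera('side'); v=np.load('bench.npy')
def inv(P): 
    d=P[:2]-v[:2];c,s=np.cos(v[2]),np.sin(v[2]);return np.round([c*d[0]+s*d[1],-s*d[0]+c*d[1],P[2]],3)
print('disc',inv(onz(sc,(195,136),.03)),inv(onz(sd,(396,146),.03)),inv(tri([ray(sc,(195,136)),ray(sd,(396,146))])))
print('mug top',inv(tri([ray(sc,(148,141)),ray(sd,(356,117))])))
E
```

```text
disc [ 0.06  -0.286  0.03 ] [ 0.053 -0.27   0.03 ] [ 0.06  -0.283  0.027]
mug top [ 0.194 -0.248  0.084]
```

Request:
{"api": "jog_arm", "payload": {
  "targets": "-10 -30 10 0 -1.5 0 -1;-10 -30 0 0 -1.4 0 -1;0 -25 0 0 0 0 -1;0 0 0 0 0 0 -1;0 0 0 0 0 0 -1"
}}

```text
time: 8.72
eef_pos: [0.5943, -0.247, 0.1404]
tcp_rot: [0.999, -0.037, -0.006, -0.008]
contact_force: [0.1, 1.2, -0.2]
opening: 0.002
```

```bash
python3 st.py
```

```text
t 8.72 bench [  66.  -152.   140.4] toolx deg -4.26 tilt [-0.011  0.017 -1.   ] F [ 0.1  1.2 -0.2] 0.0018800524098307669
```

Request:
{"api": "jog_arm", "payload": {
  "targets": "3 -8 0 -1 -0.6 -0.7 -1;0 0 0 0 0 0 -1;0 0 -20 0 0 0 -1;0 0 -20 0 0 0 -1;0 0 -20 0 0 0 -1;0 0 -10 0 0 0 -1;0 0 0 0 0 0 -1;0 0 0 0 0 0 -1"
}}

```text
time: 9.38
eef_pos: [0.5999, -0.2457, 0.0674]
tcp_rot: [0.999, -0.038, 0.0, 0.0]
contact_force: [-0.2, 0.7, 0.9]
opening: 0.003
```

```bash
python3 st.py
```

```text
t 9.38 bench [  71.5 -150.2   67.4] toolx deg -4.4 tilt [ 0.    -0.001 -1.   ] F [-0.2  0.7  0.9] 0.0026247793077639925
```

Request:
{"api": "jog_arm", "payload": {
  "targets": "-1 -10 0 0 0 -0.6 -1;0 -2 -8 0 0 0 -1;0 0 -8 0 0 0 -1;0 0 -3 0 0 0 -1;0 0 0 0 0 0 -1;0 0 0 0 0 0 -1"
}}

```text
time: 9.88
eef_pos: [0.6014, -0.26, 0.051]
tcp_rot: [0.999, -0.044, 0.003, 0.002]
contact_force: [-0.6, -0.2, 0.4]
opening: 0.003
```

```bash
python3 st.py
```

```text
t 9.88 bench [  74.2 -164.4   51. ] toolx deg -5.03 tilt [ 0.006 -0.004 -1.   ] F [-0.6 -0.2  0.4] 0.0032128055939988315
```

Request:
{"api": "jog_arm", "payload": {
  "targets": "-4 0 -7 0 0 0 -1;0 4 0 0 0 0 -1;1 8 0 0 0 0 -1;1 8 0 0 0 0 -1;0 4 0 0 0 0 -1"
}}

```text
time: 10.3
eef_pos: [0.6009, -0.2396, 0.0461]
tcp_rot: [0.999, -0.044, 0.007, 0.007]
contact_force: [-0.3, -17.1, -3.2]
opening: -0.001
```

```bash
python3 st.py
```

```text
t 10.3 bench [  72.  -144.    46.1] toolx deg -5.05 tilt [ 0.013 -0.015 -1.   ] F [ -0.3 -17.1  -3.2] -0.0005484660329065407
```

Request:
{"api": "jog_arm", "payload": {
  "targets": "0 5 0 0 0 0 -1;0.4 5 0 0 0 0 -1;0.4 5 0 0 0 0 -1;0.4 6 0 0 0 0 -1;0.5 6 0 0 0 0 -1"
}}

```text
time: 10.72
eef_pos: [0.602, -0.2424, 0.0485]
tcp_rot: [0.998, -0.037, 0.012, 0.04]
contact_force: [-2.4, -22.3, -6.2]
opening: 0.002
```

```bash
python3 st.py
```

```text
t 10.72 bench [  73.3 -146.7   48.5] toolx deg -4.21 tilt [ 0.021 -0.08  -0.997] F [ -2.4 -22.3  -6.2] 0.0020764819351413812
```

```bash
python3 -c "
from h import *
for n in ['scene','side']: grab(n,n+'6.png')
a=cv2.imread('pics/scene6.png')[120:220,170:300];b=cv2.imread('pics/side6.png')[110:210,310:440]
cv2.imwrite('pics/6.png',cv2.resize(np.hstack([a,b]),None,fx=3,fy=3,interpolation=2))"
```

```text
(no output)
```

View pics/6.png

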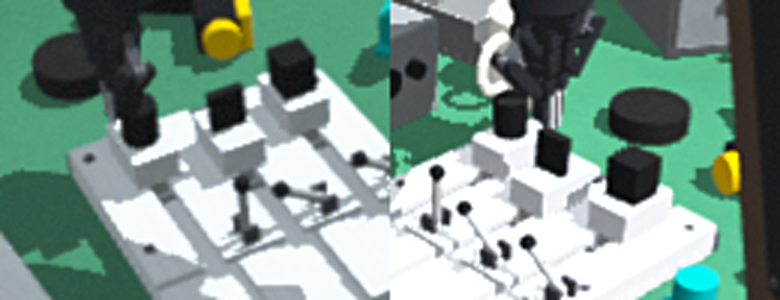

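```bash
python3 -c "
from h import *
s=get_state();print(s['contact_force'],s['wrist_torque'],s['qpos'].round(3))
p=grab('wrist','w6.png')
b=cv2.imread('pics/side6.png')[110:180,335:410]
cv2.imwrite('pics/6b.png',cv2.resize(b,None,fx=8,fy=8,interpolation=2))"
```

```text
[ -2.25826759 -22.00863781  -6.62549114] [-2.88097063  0.33293932 -0.09648461] [-0.516  0.407  1.786 -0.076  0.892  1.175]
```

View pics/6b.png

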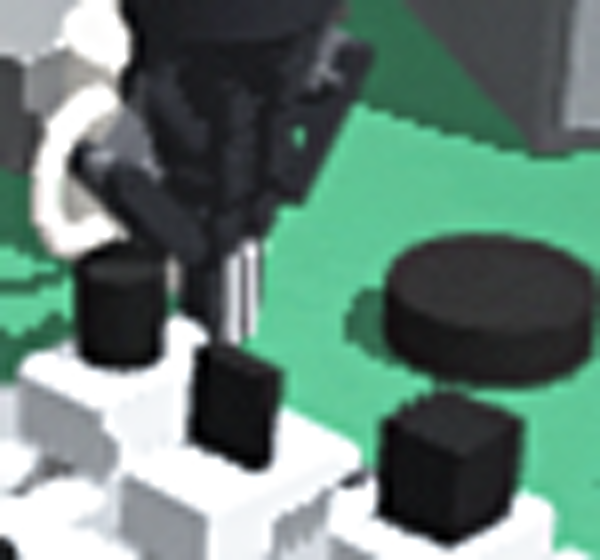

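View pics/w6.png

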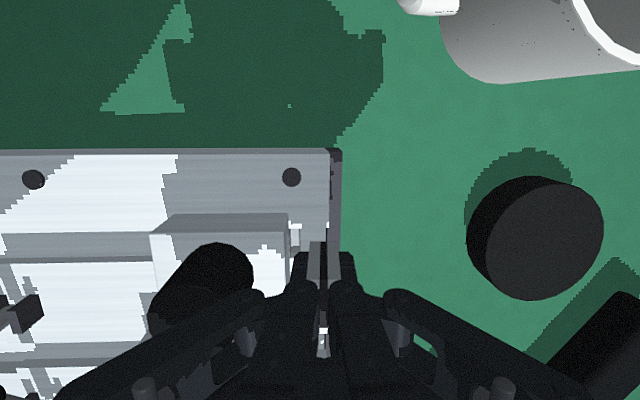

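Request:
{"api": "jog_arm", "payload": {
  "targets": "-1 -12 0 2 0 0 -1;0 -6 10 2 0.5 0 -1;0 0 25 0 0 0 -1;0 0 30 0 0 7 -1;0 0 15 0 0 7 -1;0 0 0 0 0 7 -1;0 0 0 0 0 7 -1;0 0 0 0 0 7 -1;0 0 0 0 0 7 -1;0 0 0 0 0 7 -1"
}}

```text
time: 11.7
eef_pos: [0.6001, -0.256, 0.1331]
tcp_rot: [0.921, 0.39, 0.006, 0.003]
contact_force: [-0.3, 0.1, 0.5]
opening: -0.005
```

Request:
{"api": "jog_arm", "payload": {
  "targets": "0 0 0 0 0 7 -1;0 0 0 0 0 7 -1;0 0 0 0 0 7 -1;0 0 0 0 0 7 -1;0 0 0 0 0 7 -1;0 0 0 0 0 5 -1;0 0 0 0 0 0 -1"
}}

```text
time: 12.28
eef_pos: [0.6011, -0.248, 0.134]
tcp_rot: [0.724, 0.69, 0.008, -0.0]
contact_force: [-0.1, 0.1, 0.1]
opening: 0.002
```

```bash
python3 st.py
```

```text
t 12.28 bench [  72.9 -152.4  134. ] toolx deg 87.25 tilt [ 0.011  0.011 -1.   ] F [-0.1  0.1  0.1] 0.002169157392339918
```

Request:
{"api": "jog_arm", "payload": {
  "targets": "-4 -8 0 -0.6 0.6 -2.2 -1;0 0 -20 0 0 0 -1;0 0 -20 0 0 0 -1;0 0 -20 0 0 0 -1;0 -3 -12 0 0 0 -1;0 0 0 0 0 0 -1;0 0 0 0 0 0 -1"
}}

```text
time: 12.87
eef_pos: [0.599, -0.2551, 0.0624]
tcp_rot: [0.741, 0.671, 0.001, 0.002]
contact_force: [0.3, 0.3, 1.0]
opening: -0.0
```

```bash
python3 st.py
```

```text
t 12.87 bench [  71.4 -159.6   62.4] toolx deg 84.3 tilt [ 0.005 -0.002 -1.   ] F [0.3 0.3 1. ] -0.0003289081106427444
```

Request:
{"api": "jog_arm", "payload": {
  "targets": "-1 0 -10 0 0 0.6 -1;0 0 -5 0 0 0 -1;0 0 0 0 0 0 -1;0 6 0 0 0 0 -1;0 6 0 0 0 0 -1;0.5 5 0 0 0 0 -1"
}}

```text
time: 13.37
eef_pos: [0.6005, -0.2386, 0.0501]
tcp_rot: [0.739, 0.674, 0.002, 0.005]
contact_force: [0.7, 0.5, -0.1]
opening: 0.003
```

```bash
python3 st.py
```

```text
t 13.37 bench [  71.5 -143.1   50.1] toolx deg 84.79 tilt [ 0.01  -0.005 -1.   ] F [ 0.7  0.5 -0.1] 0.0028246606566844383
```

Request:
{"api": "jog_arm", "payload": {
  "targets": "-1 5 -4 0 0 0 -1;0.4 6 -1 0 0 0 -1;0.4 6 0 0 0 0 -1;0.5 6 0 0 0 0 -1"
}}

```text
time: 13.7
eef_pos: [0.6025, -0.2155, 0.0475]
tcp_rot: [0.738, 0.675, 0.002, 0.009]
contact_force: [-0.6, -1.6, -1.4]
opening: -0.002
```

```bash
python3 st.py
```

```text
t 13.7 bench [  71.5 -119.9   47.5] toolx deg 84.85 tilt [ 0.015 -0.011 -1.   ] F [-0.6 -1.6 -1.4] -0.0019147055337425205
```

Request:
{"api": "jog_arm", "payload": {
  "targets": "0.5 8 0 0.3 0.5 0 -1;0.7 8 0 0 0 0 -1;0.7 8 0 0 0 0 -1;0.7 8 0 0 0 0 -1;0.7 8 0 0 0 0 -1;0.7 8 0 0 0 0 -1;0.7 8 0 0 0 0 -1;0.7 8 0 0 0 0 -1"
}}

```text
time: 14.37
eef_pos: [0.608, -0.1443, 0.0472]
tcp_rot: [0.738, 0.675, -0.0, 0.004]
contact_force: [0.4, -2.1, 0.8]
opening: 0.003
```

```bash
python3 st.py
```

```text
t 14.37 bench [ 70.8 -48.5  47.2] toolx deg 84.89 tilt [ 0.005 -0.005 -1.   ] F [ 0.4 -2.1  0.8] 0.002887873721017578
```

Request:
{"api": "jog_arm", "payload": {
  "targets": "0.7 8 0 0.3 0.3 0 -1;0.7 8 0 0 0 0 -1;0.7 8 0 0 0 0 -1;0.7 8 0 0 0 0 -1;0.7 8 0 0 0 0 -1;0.5 6 0 0 0 0 -1"
}}

```text
time: 14.87
eef_pos: [0.6122, -0.0926, 0.0472]
tcp_rot: [0.738, 0.675, -0.0, -0.001]
contact_force: [0.1, -1.7, -0.3]
opening: -0.001
```

```bash
python3 st.py; python3 -c "
from h import *
for n in ['scene','side']: grab(n,n+'7.png')
a=cv2.imread('pics/scene7.png')[130:260,150:350];b=cv2.imread('pics/side7.png')[110:250,270:440]
cv2.imwrite('pics/7.png',cv2.resize(np.hstack([a,b[:130]]),None,fx=2.1,fy=2.1,interpolation=2))"
```

```text
t 14.87 bench [70.5  3.4 47.2] toolx deg 84.92 tilt [-0.002  0.001 -1.   ] F [ 0.1 -1.7 -0.3] -0.0009473644344849831
```

View pics/7.png

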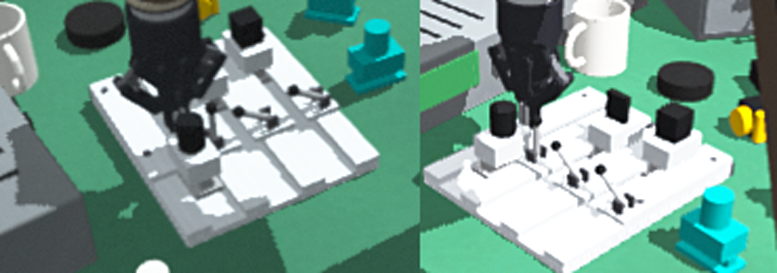

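Request:
{"api": "jog_arm", "payload": {
  "targets": "0.7 7 0 0 0 0 -1;0.7 7 0 0 0 0 -1;0.7 7 0 0 0 0 -1;0.5 6 0 0 0 0 -1"
}}

```text
time: 15.3
eef_pos: [0.6149, -0.0645, 0.0472]
tcp_rot: [0.738, 0.675, -0.001, -0.001]
contact_force: [-0.9, -2.4, 0.4]
opening: 0.002
```

```bash
python3 st.py; cat > loc.py <<'E'
from h import *
from scipy.optimize import least_squares
import sys
v=np.load('bench.npy')
k=sys.argv[1]
sc=grab('scene','sc%s.png'%k); sd=grab('side','sd%s.png'%k)
def B(X):
    c,s=np.cos(v[2]),np.sin(v[2]);return np.array([v[0]+c*X[0]-s*X[1],v[1]+s*X[0]+c*X[1],X[2]])
rs=[]
for p in (sc,sd):
    m=mark_of('round_head',p); print([(np.round(r['uv'],1).tolist(),round(float(r['p']),2)) for r in m[:4]])
    for r in m[:3]:
        P=onz(p,r['uv'],.076);d=P[:2]-v[:2];c,s=np.cos(v[2]),np.sin(v[2]);print('  bench@z76',np.round([c*d[0]+s*d[1],-s*d[0]+c*d[1]],4))
E
python3 loc.py a; python3 -c "
import cv2,numpy as np
a=cv2.imread('pics/sca.png')[130:260,150:350];b=cv2.imread('pics/sda.png')[110:250,270:440]
cv2.imwrite('pics/8.png',cv2.resize(np.hstack([a,b[:130]]),None,fx=2.1,fy=2.1,interpolation=2))"
```

```text
t 15.3 bench [70.8 31.6 47.2] toolx deg 84.87 tilt [-0.002  0.    -1.   ] F [-0.9 -2.4  0.4] 0.001643214300510437
[([306.7, 117.0], 0.75), ([246.9, 200.6], 0.72), ([328.0, 146.7], 0.71)]
  bench@z76 [-0.2193 -0.1468]
  bench@z76 [0.0676 0.076 ]
  bench@z76 [-0.196  -0.0011]
[([304.1, 169.1], 0.97), ([406.9, 209.4], 0.71)]
  bench@z76 [0.0706 0.0633]
  bench@z76 [-0.2052  0.012 ]
```

View pics/8.png

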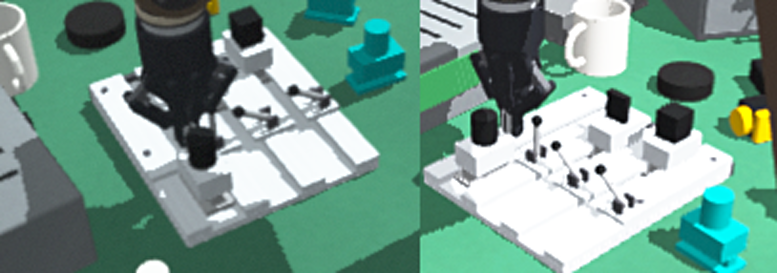

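Request:
{"api": "jog_arm", "payload": {
  "targets": "0.5 6 0 0 0 0 -1;0.5 6 0 0 0 0 -1;0 4 0 0 0 0 -1;0 0 0 0 0 0 -1"
}}

```text
time: 15.83
eef_pos: [0.6158, -0.0483, 0.047]
tcp_rot: [0.738, 0.675, -0.001, -0.001]
contact_force: [-0.8, -1.3, -0.2]
opening: -0.002
```

```bash
python3 st.py; python3 loc.py b; python3 -c "
import cv2,numpy as np
a=cv2.imread('pics/scb.png')[160:260,190:310];b=cv2.imread('pics/sdb.png')[130:230,260:380]
cv2.imwrite('pics/9.png',cv2.resize(np.hstack([a,b]),None,fx=3.3,fy=3.3,interpolation=2))"
```

```text
t 15.83 bench [70.2 47.8 47. ] toolx deg 84.84 tilt [-0.002 -0.    -1.   ] F [-0.8 -1.3 -0.2] -0.002378133535264115
[([308.0, 117.3], 0.79), ([331.7, 146.0], 0.6)]
  bench@z76 [-0.2216 -0.1437]
  bench@z76 [-0.2057  0.0011]
[([409.7, 209.8], 0.86), ([298.1, 173.0], 0.75)]
  bench@z76 [-0.2102  0.0088]
  bench@z76 [0.0662 0.086 ]
```

View pics/9.png

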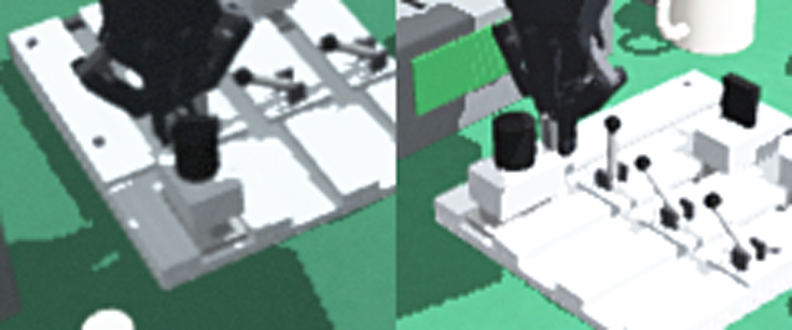

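```bash
python3 - <<'E'
from h import *
v=np.load('bench.npy')
sc=read_camera('scene');sd=read_camera('side')
for p,u in ((sc,(249.4,205)),(sd,(296,172.8))):
    P=onz(p,u,.076);d=P[:2]-v[:2];c,s=np.cos(v[2]),np.sin(v[2]);print('  bench@z76',np.round([c*d[0]+s*d[1],-s*d[0]+c*d[1]],4))
E
```

```text
bench@z76 [0.0691 0.0918]
  bench@z76 [0.0703 0.0891]
```

Request:
{"api": "jog_arm", "payload": {
  "targets": "0 -8 0 0 0 0 -1;0 -8 5 0 0 0 -1;0 0 25 0 0 0 0;0 0 30 0 0 0 0.2;0 0 30 0 0 0 0.2;2 15 5 0 0 0 0.2;2 20 0 0 0 0 0.2;1 15 0 0 0 0 0.2;0 5 0 0 0 0 0.2;0 0 0 0 0 0 0.2"
}}

```text
time: 16.97
eef_pos: [0.6197, -0.0149, 0.1476]
tcp_rot: [0.741, 0.672, -0.001, -0.001]
contact_force: [-0.0, -0.2, 0.4]
opening: 0.606
```

```bash
python3 st.py
```

```text
t 16.97 bench [ 71.2  81.4 147.6] toolx deg 84.39 tilt [-0.002  0.001 -1.   ] F [-0.  -0.2  0.4] 0.6056355544286836
```

Request:
{"api": "jog_arm", "payload": {
  "targets": "0 9 0 0 0 0.5 0.2;0 0 -15 0 0 0 0.2;0 0 -20 0 0 0 0.2;0 0 0 0 0 0 0.2;0 0 0 0 0 0 0.2"
}}

```text
time: 17.38
eef_pos: [0.6194, -0.0064, 0.1111]
tcp_rot: [0.738, 0.675, -0.001, -0.001]
contact_force: [0.2, 0.0, 0.6]
opening: 0.603
```

```bash
python3 st.py; python3 -c "
from h import *
for n in ['scene','side']: grab(n,n+'10.png')
a=cv2.imread('pics/scene10.png')[160:260,190:310];b=cv2.imread('pics/side10.png')[130:230,260:380]
cv2.imwrite('pics/10.png',cv2.resize(np.hstack([a,b]),None,fx=3.3,fy=3.3,interpolation=2))"
```

```text
t 17.38 bench [ 70.2  89.9 111.1] toolx deg 84.92 tilt [-0.003  0.001 -1.   ] F [0.2 0.  0.6] 0.6028187182314388
```

View pics/10.png

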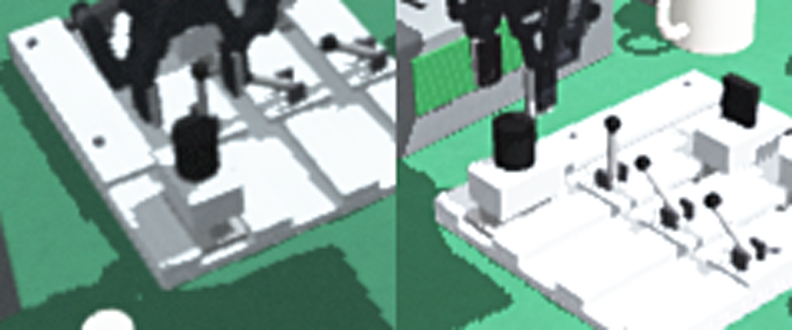

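Request:
{"api": "jog_arm", "payload": {
  "targets": "0 0 -15 0 0 0 0.2;0 0 -15 0 0 0 0.2;0 0 -11 0 0 0 0.2;0 0 -4 0 0 0 0.2;0 0 0 0 0 0 0.2;0 0 0 0 0 0 0.2"
}}

```text
time: 17.98
eef_pos: [0.623, -0.0078, 0.0707]
tcp_rot: [0.738, 0.675, 0.002, 0.002]
contact_force: [-0.0, 0.1, 0.6]
opening: 0.597
```

```bash
python3 st.py
```

```text
t 17.98 bench [73.9 88.8 70.7] toolx deg 84.86 tilt [ 0.006 -0.001 -1.   ] F [-0.   0.1  0.6] 0.5969878855790821
```

Request:
{"api": "jog_arm", "payload": {
  "targets": "-4 1 -8 0 0 0 0.2;0 0 -2 0 0 0 0.2;0 0 0 0 0 0 -0.2;0 0 0 0 0 0 -0.6;0 0 0 0 0 0 -0.6;0 0 0 0 0 0 -0.6",
  "force": 40
}}

```text
time: 18.48
eef_pos: [0.6202, -0.007, 0.0624]
tcp_rot: [0.738, 0.675, 0.003, 0.004]
contact_force: [0.8, -0.6, -1.6]
opening: 0.365
```

```bash
python3 st.py; python3 -c "
from h import *
for n in ['scene','side']: grab(n,n+'11.png')
a=cv2.imread('pics/scene11.png')[160:260,190:310];b=cv2.imread('pics/side11.png')[130:230,260:380]
cv2.imwrite('pics/11.png',cv2.resize(np.hstack([a,b]),None,fx=3.3,fy=3.3,interpolation=2))"
```

```text
t 18.48 bench [71.1 89.4 62.4] toolx deg 84.87 tilt [ 0.011 -0.002 -1.   ] F [ 0.8 -0.6 -1.6] 0.3648381679292898
```

View pics/11.png

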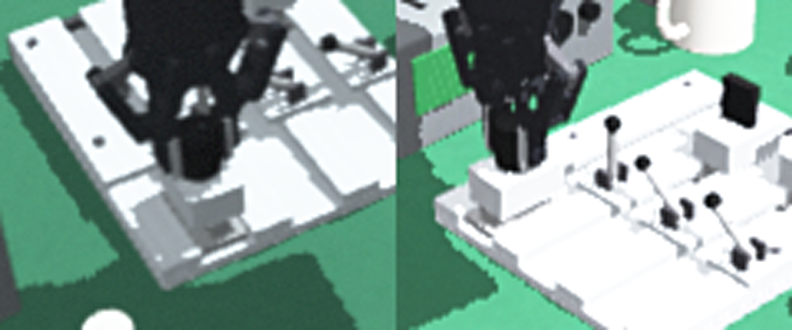

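Request:
{"api": "jog_arm", "payload": {
  "targets": "0 0 0 0 0 0 -1;0 0 0 0 0 0 -1;0 0 4 0 0 0 -1;0 0 5 0 0 0 -1;0 0 6 0 0 0 -1;0 0 6 0 0 0 -1",
  "force": 50
}}

```text
time: 19.08
eef_pos: [0.618, -0.0066, 0.0817]
tcp_rot: [0.738, 0.675, 0.002, 0.002]
contact_force: [-0.8, 1.0, -3.4]
opening: 0.359
```

```bash
python3 st.py
```

```text
t 19.08 bench [68.8 89.6 81.7] toolx deg 84.87 tilt [ 0.005 -0.001 -1.   ] F [-0.8  1.  -3.4] 0.35907476659638393
```

Request:
{"api": "jog_arm", "payload": {
  "targets": "0 0 12 0 0 0 -1;0 0 15 0 0 0 -1;0 0 15 0 0 0 -1;0 0 10 0 0 0 -1;-5 12 5 0 0 0 -1;-8 16 0 0 0 0 -1;-10 20 0 0 0 0 -1;-10 20 0 0 0 0 -1;-10 20 0 0 0 0 -1;-10 20 0 0 0 0 -1"
}}

```text
time: 19.92
eef_pos: [0.5627, 0.1047, 0.15]
tcp_rot: [0.741, 0.672, 0.003, 0.003]
contact_force: [-0.1, 0.7, -2.7]
opening: 0.358
```

Request:
{"api": "jog_arm", "payload": {
  "targets": "-10 20 0 0 0 0 -1;-10 20 0 0 0 0 -1;-10 20 0 0 0 0 -1;-10 20 0 0 0 0 -1;-10 20 0 0 0 0 -1;-10 20 0 0 0 0 -1;-10 20 0 0 0 0 -1;-10 20 0 0 0 0 -1;-8 15 0 0 0 0 -1;0 0 0 0 0 0 -1"
}}

```text
time: 20.75
eef_pos: [0.457, 0.2972, 0.1518]
tcp_rot: [0.739, 0.674, 0.002, -0.001]
contact_force: [-0.0, -0.4, -2.3]
opening: 0.359
```

```bash
python3 st.py
```

```text
t 20.75 bench [-117.9  378.3  151.8] toolx deg 84.74 tilt [ 0.002  0.004 -1.   ] F [-0.  -0.4 -2.3] 0.3588057564827709
```

Request:
{"api": "jog_arm", "payload": {
  "targets": "3 12 -10 0 0 0 -1;0 0 -15 0 0 0 -1;0 0 -15 0 0 0 -1;0 0 -12 0 0 0 -1;0 0 -8 0 0 0 -1;0 0 0 0 0 0 -1;0 0 0 0 0 0 -1"
}}

```text
time: 21.33
eef_pos: [0.4568, 0.3114, 0.0916]
tcp_rot: [0.737, 0.676, 0.002, -0.0]
contact_force: [0.5, 0.2, -3.0]
opening: 0.36
```

```bash
python3 -c "
from h import *
for n in ['scene','side']: grab(n,n+'12.png')
a=cv2.imread('pics/scene12.png')[180:330,320:470];b=cv2.imread('pics/side12.png')[200:350,170:320]
cv2.imwrite('pics/12.png',cv2.resize(np.hstack([a,b]),None,fx=2.6,fy=2.6,interpolation=2))"; python3 st.py
```

```text
t 21.43 bench [-119.   392.5   92.1] toolx deg 85.01 tilt [ 0.004  0.004 -1.   ] F [-0.1 -0.4 -3.1] 0.36218067948134347
```

View pics/12.png

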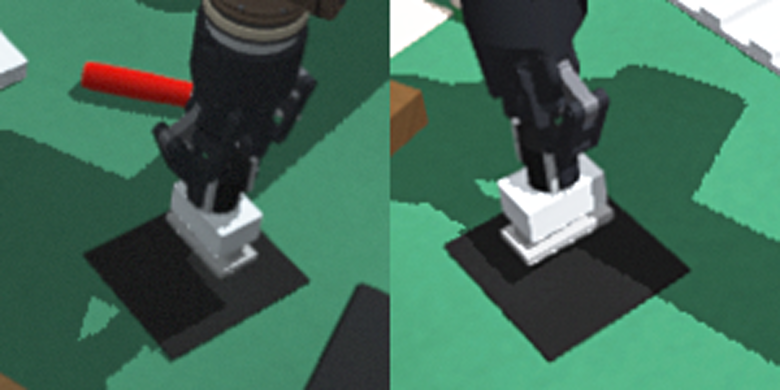

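Request:
{"api": "jog_arm", "payload": {
  "targets": "0 0 -8 0 0 0 -1;0 0 -8 0 0 0 -1;0 0 -5 0 0 0 -1;0 0 -3 0 0 0 -1;0 0 0 0 0 0 -1;0 0 0 0 0 0 -1"
}}

```text
time: 21.93
eef_pos: [0.4591, 0.3117, 0.0681]
tcp_rot: [0.738, 0.675, 0.005, 0.0]
contact_force: [-0.3, 0.1, -3.6]
opening: 0.365
```

Request:
{"api": "jog_arm", "payload": {
  "targets": "0 0 -2 0 0 0 -1;0 0 -2 0 0 0 -1;0 0 0 0 0 0 -1"
}}

```text
time: 22.18
eef_pos: [0.4593, 0.3118, 0.064]
tcp_rot: [0.738, 0.675, 0.005, 0.0]
contact_force: [-0.6, -0.3, -2.6]
opening: 0.363
```

Request:
{"api": "jog_arm", "payload": {
  "targets": "0 0 -2 0 0 0 -1;0 0 -2 0 0 0 -1;0 0 -1 0 0 0 -1;0 0 0 0 0 0 -1"
}}

```text
time: 22.52
eef_pos: [0.4596, 0.312, 0.0589]
tcp_rot: [0.738, 0.675, 0.006, 0.001]
contact_force: [-0.6, 0.0, -2.8]
opening: 0.361
```

Request:
{"api": "jog_arm", "payload": {
  "targets": "0 0 -1.5 0 0 0 -1;0 0 -1 0 0 0 -1;0 0 0 0 0 0 -1"
}}

```text
time: 22.77
eef_pos: [0.4598, 0.3122, 0.0566]
tcp_rot: [0.738, 0.675, 0.006, 0.001]
contact_force: [-0.4, -0.3, -2.3]
opening: 0.362
```

```bash
python3 st.py
```

```text
t 22.77 bench [-116.5  393.4   56.6] toolx deg 84.96 tilt [ 0.01   0.007 -1.   ] F [-0.4 -0.3 -2.3] 0.36249528206430265
```

Request:
{"api": "jog_arm", "payload": {
  "targets": "0 0 -1.5 0 0 0 -1;0 0 -1 0 0 0 -1;0 0 0 0 0 0 -1"
}}

```text
time: 23.02
eef_pos: [0.4602, 0.3126, 0.0566]
tcp_rot: [0.737, 0.675, 0.005, 0.0]
contact_force: [-0.3, -0.6, -3.0]
opening: 0.363
```

Request:
{"api": "jog_arm", "payload": {
  "targets": "0 0 -2 0 0 0 -1;0 0 -1 0 0 0 -1;0 0 0 0 0 0 -1"
}}

```text
time: 23.27
eef_pos: [0.4606, 0.3131, 0.0565]
tcp_rot: [0.737, 0.676, 0.005, 0.0]
contact_force: [-1.6, 0.0, -2.0]
opening: 0.357
```

```bash
python3 -c "
from h import *
for n in ['scene','side']: grab(n,n+'13.png')
a=cv2.imread('pics/scene13.png')[220:320,340:440];b=cv2.imread('pics/side13.png')[240:340,185:285]
cv2.imwrite('pics/13.png',cv2.resize(np.hstack([a,b]),None,fx=4,fy=4,interpolation=2))"; python3 st.py
```

```text
t 23.37 bench [-115.6  394.6   56.4] toolx deg 84.96 tilt [ 0.008  0.007 -1.   ] F [-1.3 -0.3  0.9] 0.3574814549262548
```

View pics/13.png

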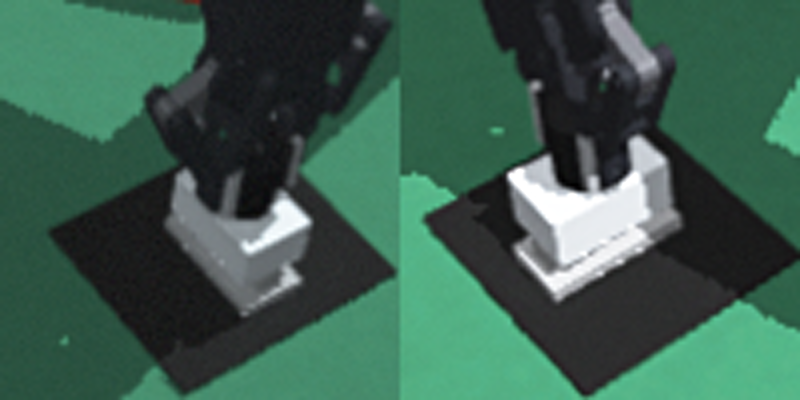

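Request:
{"api": "jog_arm", "payload": {
  "targets": "0 0 0 0 0 0 -0.2;0 0 0 0 0 0 0;0 0 0 0 0 0 0.2;0 0 0 0 0 0 0.2;0 0 0 0 0 0 0.2;0 0 8 0 0 0 0.2;0 0 15 0 0 0 0.2;0 0 25 0 0 0 0.2;0 0 30 0 0 0 0.2;0 0 30 0 0 0 0.2"
}}

```text
time: 24.2
eef_pos: [0.4572, 0.3114, 0.161]
tcp_rot: [0.738, 0.675, 0.001, -0.002]
contact_force: [0.5, 0.7, -0.7]
opening: 0.6
```

Request:
{"api": "jog_arm", "payload": {
  "targets": "0 0 20 0 0 0 0.2;0 -30 10 0 0 0 0.2;0 -30 0 0 0 0 0.2;0 -30 0 0 0 0 0.2;0 -30 0 0 0 0 0.2;0 0 0 0 0 0 0.2;0 0 0 0 0 0 0.2;0 0 0 0 0 0 0.2"
}}

```text
time: 24.87
eef_pos: [0.4629, 0.19, 0.2105]
tcp_rot: [0.737, 0.676, 0.014, 0.005]
contact_force: [-0.1, -0.1, 0.1]
opening: 0.601
```

```bash
python3 -c "
from h import *
sc=grab('scene','scene14.png');sd=grab('side','side14.png')
for p in (sc,sd):
    for r in mark_of('round_head',p): print(r['uv'],r['p'],onz(p,r['uv'],.070))
a=np.vstack([cv2.imread('pics/scene14.png')[220:320,320:470],cv2.imread('pics/scene14.png')[130:240,180:330]]);b=np.vstack([cv2.imread('pics/side14.png')[240:340,160:310],cv2.imread('pics/side14.png')[130:240,280:430]])
cv2.imwrite('pics/14.png',cv2.resize(np.hstack([a,b]),None,fx=2.6,fy=2.6,interpolation=2))"; python3 st.py
```

```text
[330.8, 147.9] 0.96 [ 0.33857903 -0.07209346  0.07      ]
[400.9, 264.7] 0.72 [0.46182038 0.31539902 0.07      ]
[307.2, 117.7] 0.66 [ 0.306032   -0.22092309  0.07      ]
[460.1, 188.4] 0.95 [ 0.29806312 -0.22200229  0.07      ]
[231.8, 275.6] 0.65 [0.45731853 0.31310422 0.07      ]
[409.6, 210.6] 0.63 [ 0.33575298 -0.06780369  0.07      ]
t 25.07 bench [-103.2  272.8  209.7] toolx deg 85.23 tilt [ 0.026  0.012 -1.   ] F [-0.3 -0.4 -0. ] 0.6026956321024808
```

View pics/14.png

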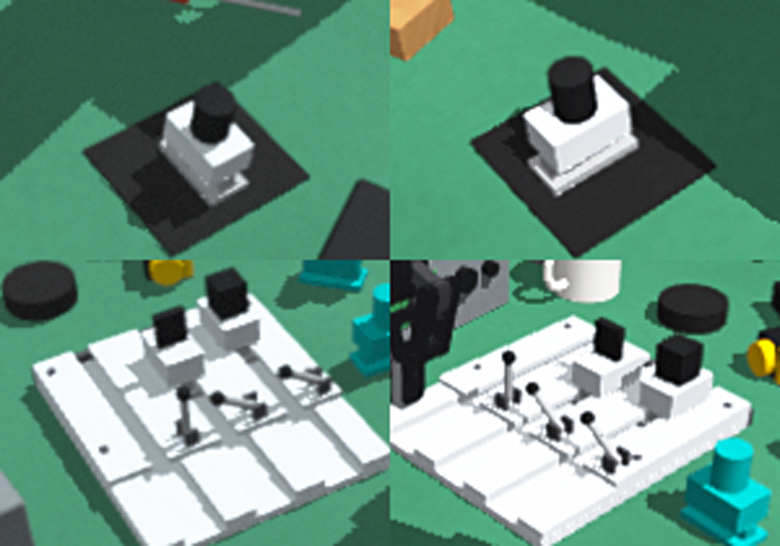

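```bash
python3 -c "
from h import *
print(sign_off())"
```

```text
the job is handed in; nothing more can be done
None
```

The round-headed carriage is standing upright on the black rubber pad, and I handed the job in at about 25 s of the 64 s allowed. No verdict was reported.

- **What I did:** The carriage was in the far slot. I tipped that slot's flip stop upright and pushed the carriage low on its rear face to bench y of about +90 mm. I then gripped it by the head, lifted it out and lowered it onto the pad. The force reading stayed within about 4 N while I set it down.
- **Final check:** In both cameras the carriage is upright, with its head at about (0.46, 0.314) m. The pad centre is at about (0.46, 0.309) m, so it is about 5 mm off centre. The far stop is upright, the other two stops are still shut, and their carriages look unmoved. The arm is clear, with a force reading near 0. I judged the other two carriages and their stops from the pictures only and did not re-measure them.
- **What went wrong on the way:**
  - The first attempt on the flip stop rode up over the ball, so I repeated it lower.
  - The first push on the carriage stalled at about 22 N because the gripper's linkage was pressing on its head. I backed off, turned the tool 90 degrees, and it then slid at about 2 N.
- **Detector disagreements:** The detectors also reported the turquoise look-alikes as the round head, and I ignored those. After I pushed the carriage to the open end, the scene-camera detector missed the real head, so I measured its position from picture pixels instead.

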